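Push the tube rack home into the locating corner

TASK

Push the black rack of orange-capped tubes along the table into the aluminium locating corner, until its long side lies flush along the long rail and its end rests against the short rail. Only push it with the fingertips or the outside of the fingers: do not take it between the fingers, lift it or tip it. Leave everything else where it stands and finish clear of the rack.

Things in the scene. Friction and masses are not known exactly. Their poses are not given: they have to be found in the camera images.
- tube_rack: Loose black rack with orange-capped tubes, 62 mm along its x, 98 mm along its y (long way), 79 mm tall, 0.2 to 0.45 kg, a solid box to the touch; it slides at 2 to 6 N. Origin at the centre of its underside, z up. It starts upright, 30 to 80 mm short of the long rail and 45 to 130 mm short of the short rail, its +x side turned within 0.35 rad to the long rail.
- corner_stop: Locating corner fixed to the table: two aluminium rails, 16 thick, 30 mm high, blue ends. Origin at the inner corner, table level. Long rail: 240 mm along its -y, stop face x = 0 looks to its -x. Short rail: 90 mm along its -x, stop face y = 0 looks to its -y. Rack home: rack centre at x -31, y -49 mm in this frame, axes parallel. Yaw within 0.2 rad of the world's.
- foam_rack: Bystander: loose white foam tube rack with rows of holes, 60 x 150 x 28 mm, lying flat to the right of the work. Origin at the centre of its underside, long way along its y.
- black_cap: Bystander: loose black round cap, 34 mm across, 22 mm tall, right of the work. Origin at the centre of its underside.
- lime_jar: Bystander: loose small white jar with a lime green ring, 49 x 58 mm, 58 mm tall, left of the work. Origin at the centre of its underside.
- thread_spool: Bystander: loose spool of white thread with black flanges, 45 mm across, 61 mm tall, just left of the short rail. Origin at the centre of its underside.
Things that resemble listed ones, but are neither listed nor needed, are in the scene too. What is shaped like the tube_rack but purple is not meant.

How it is judged:
By the outcome, as a careful person would: the job done as asked, in the order asked, and still so for the second after the job is handed in, with the robot touching nothing.
It also fails if it takes over 56 s, if anything falls off the work surface, if the arm or the gripper's body presses on something with over 40 N, if the wrist force passes 120 N, or if a joint passes its speed limit or range.

ROBOT

A 7-joint arm with a two-finger parallel gripper is mounted at the origin on the work surface; the furniture and walls round the work are solid. World frame = base frame: x ahead of the robot, y to its left, z up, the work surface at z = 0. Lengths are in mm, angles in rad, forces in N, time in s.
With the tool pointing down it reaches from about 400 to 925 mm from the base axis. Payload 4.1 kg.
Tool frame: the origin (TCP) lies at the very end of the fingers, on their centre line; the grasp point (between the pads) lies 19 mm behind it (bot.grip_point_offset is the distance from the TCP to the grasp point, in mm); z points along the fingers, y is the line along which they close (so a half turn about z gives the same grasp; the last joint's range is limited). The gripper opens to 85 mm and grips with 20 to 120 N. Pads are 22 mm wide; open, the fingers measure 114 mm over their backs; the gripper's body (76 mm by 85 mm) begins 54 mm behind the grasp point. The pads swing forward as they close: fully open they stand 13 mm farther back than shut.
Start: joints at [-1.232, 0.398, 0.045, 1.537, -0.019, 1.207, -0.051], TCP at [275.551, 588.741, 231.347] pointing down, gripper open.
Joint ranges: [-2.82, 2.82], [-0.49, 2.23], [-1.37, 1.46], [0, 2.46], [-1.36, 4.5], [0.23, 2], [-2.94, 2.94]. Speed limits (rad/s): [2.57, 2.57, 3.14, 3.14, 3.14, 3.14, 3.14].

INTERFACE

Orientations are given as a rotation vector (axis times angle).
In Python, from workcell import bot gives the robot as it stands.
- The arm moves only by the tool apply_moves, never from a script. Its argument "increments" is a list of rows, each a list of 3 entries, a list of its own where there are three numbers: the shift along the tool's x, y, z in mm, then the turn about the tool's z in degrees, then the closure, from -1 (fully open) to 1 (shut), so that 0 is half open. A call has exactly 5 rows; each row is the pose to reach, as a shift and turn from the pose commanded when the call began, along the tool's axes at that moment; what a row does not reach only later rows make up. A row lasts 1/8 s, in which the tool goes at most 62.5 mm and 10.7 degrees, less where a joint would pass 70% of its speed; a pose out of reach is approached as far as the arm can. A call with a gripper value outside its range is refused whole. The fingers move at their own pace and stop on an object; the grip force is fixed at half the most. Time passes only in rows, so rows that repeat a pose let the fingers close, or fill a call up. It gives the time, the measured TCP pose, the force, the opening and the grip force at its end, in the units of the state.
- bot.sense(): the state, without advancing time (a new reading comes with each control period).
- bot.camera(name): name is "scene" or "top" or "wrist"; returns the picture (420x560x3 uint8, red, green, blue); there is no depth.
- bot.calibration(name): a dict with "fx", "fy", "cx", "cy" (pixels), "eye" and "attitude" of the camera in the world. Camera axes: x right, y down, z forward; pixel columns grow to the right and rows downward; lengths in mm; the calibration is good to about 2 mm. A picture is of the moment at which its call begins: read the wrist's pose just before it. calibration takes no time and is no camera call; for the wrist camera it gives the pose at the moment of the call.
- bot.sign_off(): hands the job in; it is judged then, once.
The state is a dict: "t": time; "q": joint angles; "joint_velocities": joint speeds; "joint_torque": joint torques, N m; "tcp_pos": TCP position; "tcp_rot": TCP orientation; "wrist_force": force on the tool from outside, world axes, zero at the start; "wrist_torque": the same for the moment, N m; "finger_gap": finger opening in mm; "gripper_force": force on a finger pad.
Only numpy, scipy, OpenCV 4.12 (cv2) and the standard library are available. Lean on these libraries where they do the work, as an engineer would, in place of code of your own. Each camera call takes 0.05 s, during which the arm holds its last target. There are 200 camera calls.

## Working session

There is one attempt and no reset: what is moved stays moved. The work goes in short steps, Python scripts to look and compute and a tool call to move; the robot and the scene stay as the last step left them, time stands still between calls to the robot, and variables do not carry over. Pictures are saved under pics/ and viewed, at most 10 in all, crops included, and the job is handed in when it is done.

Besides the shell and the picture viewer there is one more tool, called after ">>>" by a JSON object that holds its "op" and its "data", one argument or row to a line. apply_moves: Moves the arm, as the interface text tells. Its arguments: {"type":"object","properties":{"increments":{"type":"array"}},"required":["increments"]}

```bash
mkdir -p pics; python3 - <<'E'
from workcell import bot
import cv2
s=bot.sense();print(s)
for n in("scene","top"):
    cv2.imwrite(f"pics/{n}0.png",bot.camera(n)[:,:,::-1]);print(n,bot.calibration(n))
E
```

```text
{'t': 0.0, 'q': array([-1.23202054,  0.39917556,  0.04502849,  1.53787279, -0.0187216 ,
        1.20691288, -0.05070734]), 'joint_velocities': array([0.00023061, 0.00249258, 0.00027673, 0.00116209, 0.00093516,
       0.00112846, 0.00034275]), 'joint_torque': array([ 8.26921200e-05, -4.75115919e+01,  1.36454422e+00, -2.54230660e+01,
        1.14621286e-02,  9.28130932e-03, -2.57502947e-06]), 'tcp_pos': array([275.25374775, 588.14047593, 230.27719092]), 'tcp_rot': array([-6.81953757e-01, -3.06636080e+00,  3.01819758e-03]), 'wrist_force': array([ 0.13331434, -0.52045802, -0.15929219]), 'wrist_torque': array([ 0.0471526 , -0.00235236, -0.0109116 ]), 'gripper_force': 0.0, 'finger_gap': 85.3562779329307}
scene {'fx': 490.5978350222973, 'fy': 490.5978350222973, 'cx': 287.3718356383723, 'cy': 218.87484044691917, 'eye': array([-147.62373319, -866.46158743,  827.1344992 ]), 'attitude': array([-2.14149641,  0.6176477 , -0.34191711])}
top {'fx': 416.8905704318034, 'fy': 416.8905704318034, 'cx': 281.07582648217283, 'cy': 215.54795536855605, 'eye': array([ 209.89565249,   14.55773412, 1148.47735332]), 'attitude': array([-2.05082911,  2.16897231, -0.24438823])}
```

View pics/scene0.png

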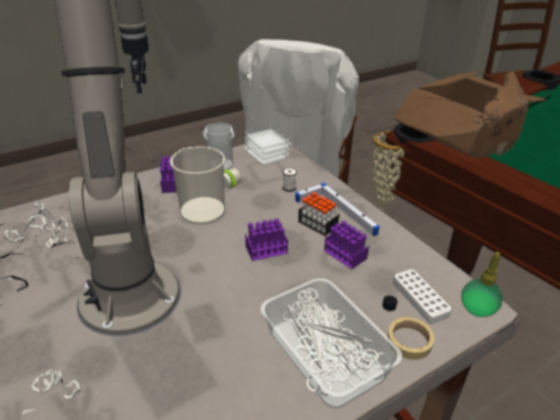

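View pics/top0.png

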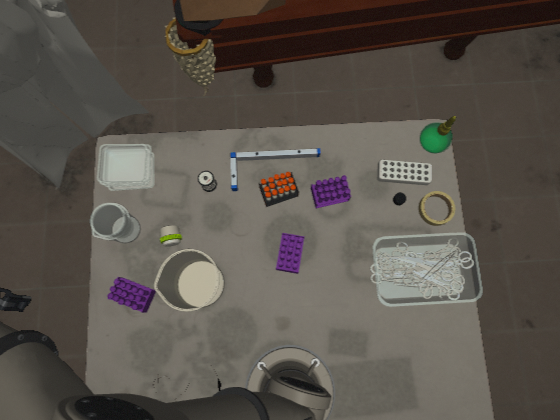

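The top view shows the target rack at about (280,188), the corner at about (236,157), the long rail running right to (320,152) and the short rail running down to (234,188). A purple rack at (331,191) sits just to the right. I'll take an enlarged crop to measure from.

```bash
cat > h.py <<'E'
import numpy as np,cv2
from scipy.spatial.transform import Rotation as R
def cast(c,px,z):
    px=np.atleast_2d(np.asarray(px,float)); M=R.from_rotvec(c['attitude']).as_matrix()
    d=np.c_[(px[:,0]-c['cx'])/c['fx'],(px[:,1]-c['cy'])/c['fy'],np.ones(len(px))]@M.T
    return c['eye']+d*((z-c['eye'][2])/d[:,2])[:,None]
def proj(c,P):
    M=R.from_rotvec(c['attitude']).as_matrix(); p=(np.atleast_2d(P)-c['eye'])@M
    return np.c_[p[:,0]/p[:,2]*c['fx']+c['cx'],p[:,1]/p[:,2]*c['fy']+c['cy']]
def mask(img,what):
    h=cv2.cvtColor(img,cv2.COLOR_RGB2HSV)
    lo,hi={'orange':((3,150,110),(20,255,255)),'blue':((100,110,60),(125,255,255)),'purple':((130,80,30),(160,255,255))}[what]
    return cv2.inRange(h,lo,hi)
E
python3 - <<'E'
from workcell import bot
from h import *
im=cv2.imread("pics/top0.png")
cv2.imwrite("pics/c1.png",cv2.resize(im[140:215,215:355],None,fx=5.7,fy=5.7,interpolation=cv2.INTER_CUBIC))
c=bot.calibration("top");rgb=im[:,:,::-1].copy()
for w,z in(("orange",79),("blue",30)):
    n,l,s,ce=cv2.connectedComponentsWithStats(mask(rgb,w))
    for i in range(1,n):
        if s[i][4]>3: print(w,ce[i].round(1),s[i],cast(c,ce[i],z)[0].round(1))
E
```

```text
orange [168.8  26. ] [168  24   3   5   5] [1031.9  290.6   79. ]
orange [167.3  38.5] [167  34   2   9  11] [990.6 295.   79. ]
orange [201.2  45.1] [197  41   9   9  34] [964.  197.1  79. ]
orange [177.7  49.7] [170  45  19   9  52] [952.5 264.9  79. ]
orange [277.5 181.6] [264 172  30  25 248] [ 5.409e+02 -4.000e-01  7.900e+01]
orange [263.1 181.1] [261 179   5   5  22] [544.6  38.1  79. ]
orange [286.5 188.3] [278 184  18   9  73] [521.2 -23.3  79. ]
orange [274.2 191.9] [272 189   5   6  24] [513.1  10.1  79. ]
blue [318.1 151.6] [317 148   4   9  23] [ 639.  -121.5   30. ]
blue [232.9 154.6] [231 152   5   6  29] [643.1 120.9  30. ]
blue [233.9 187.4] [231 185   6   6  31] [546.2 121.4  30. ]
```

View pics/c1.png

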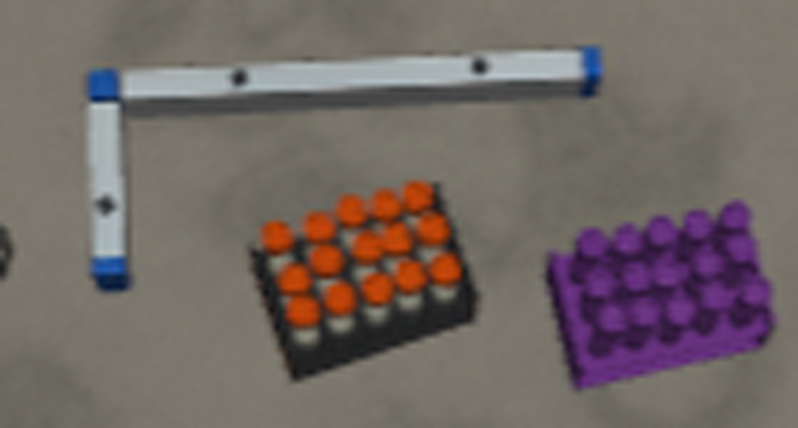

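The enlarged crop shows a 3x5 grid of caps, with corner caps at crop (277,237), (418,195), (445,268) and (303,311). The inner rail edges run (121,98)-(583,82) and (119,98)-(125,258). The purple rack's left edge is at about (550,255).

```bash
python3 - <<'E'
from workcell import bot
from h import *
c=bot.calibration("top")
f=lambda p:np.array(p,float)/5.7+[215-.4,140-.4]
caps=cast(c,f([(277,237),(418,195),(445,268),(303,311)]),77)
print("caps",caps.round(1),caps.mean(0))
print("yaw",np.arctan2(*(caps[0]-caps[1]+caps[3]-caps[2])[:2])) # dir of long axis: atan2(dx,dy)
r=cast(c,f([(121,98),(583,82),(119,98),(125,258)]),30)
print("rails",r.round(1))
print("bottom long edge",cast(c,f([(128,115),(585,96)]),0).round(1))
print("rack front corners", cast(c,f([(296,380),(475,320)]),0).round(1))
print("purple",cast(c,f([(550,255),(580,388),(767,345)]),40).round(1), cast(c,f([(580,388),(767,345)]),0).round(1))
s=bot.sense();print(R.from_rotvec(s['tcp_rot']).as_matrix().round(3))
E
```

```text
caps [[545.   37.8  77. ]
 [562.  -29.7  77. ]
 [525.5 -40.1  77. ]
 [508.3  27.4  77. ]] [535.18409244  -1.13321917  77.        ]
yaw -0.24841174578581043
rails [[ 636.   112.9   30. ]
 [ 631.9 -117.3   30. ]
 [ 636.1  113.9   30. ]
 [ 553.   113.7   30. ]]
bottom long edge [[ 638.1  112.3    0. ]
 [ 635.6 -121.3    0. ]]
rack front corners [[494.4  33.6   0. ]
 [520.3 -57.4   0. ]]
purple [[ 540.1  -93.4   40. ]
 [ 473.  -103.    40. ]
 [ 489.3 -194.7   40. ]] [[ 482.5 -107.3    0. ]
 [ 499.4 -202.3    0. ]]
[[-0.906  0.424 -0.001]
 [ 0.424  0.906 -0.002]
 [-0.    -0.002 -1.   ]]
```

>>> {"op": "apply_moves", "data": {
  "increments": [
    [[-40,-45,0],-6,0],
    [[-80,-89,0],-12,0],
    [[-120,-133,0],-18,0],
    [[-160,-178,0],-24.2,0],
    [[-200,-222,0],-24.2,0]
  ]
}}

```text
t: 0.72
tcp_pos: [362.8, 300.7, 231.1]
tcp_rot: [-0.023, -3.141, 0.0]
wrist_force: [1.5, -0.8, -0.4]
finger_gap: 43.1
gripper_force: 0.0
```

```bash
cat > go.py <<'E'
import sys
from workcell import bot
from h import *
s=bot.sense();M=R.from_rotvec(s['tcp_rot']).as_matrix()
print("t",round(s['t'],2),"pos",s['tcp_pos'].round(1),"yaw of tool y",np.degrees(np.arctan2(M[1,1],M[0,1])).round(2),"F",s['wrist_force'].round(1),"gap",round(s['finger_gap'],1),'q',s['q'].round(2))
g=np.array([float(v) for v in sys.argv[1:4]])
print("tool delta",((g-s['tcp_pos'])@M).round(1))
E
python3 go.py 455 -3 230
```

```text
t 0.72 pos [362.8 300.7 231.1] yaw of tool y 89.15 F [ 1.5 -0.8 -0.4] gap 43.1 q [-0.89  0.08  0.12  1.95 -0.01  1.12  0.78]
tool delta [ -96.7 -302.3    1.1]
```

>>> {"op": "apply_moves", "data": {
  "increments": [
    [[-19,-60,0],0,0],
    [[-38,-120,0],0,0],
    [[-58,-181,0],0,0],
    [[-77,-242,0],0,0],
    [[-96,-302,0],0,0]
  ]
}}

```text
t: 1.35
tcp_pos: [452.7, 1.7, 231.3]
tcp_rot: [0.024, 3.141, 0.001]
wrist_force: [1.7, 0.0, -0.0]
finger_gap: 42.8
gripper_force: 0.0
```

>>> {"op": "apply_moves", "data": {
  "increments": [
    [[0,0,50],0,0],
    [[0,0,100],0,0],
    [[0,0,140],0,0],
    [[0,0,140],0,0],
    [[0,0,140],0,0]
  ]
}}

```text
t: 1.98
tcp_pos: [453.7, 3.7, 92.4]
tcp_rot: [0.024, 3.14, 0.001]
wrist_force: [0.1, 0.5, 0.3]
finger_gap: 42.9
gripper_force: 0.0
```

```bash
python3 go.py 455 -3 20; python3 - <<'E'
from workcell import bot
from h import *
a=bot.camera("scene");b=bot.camera("top")
f=lambda m,x,y,w,h:cv2.resize(m[y:y+h,x:x+w,::-1],(400,400))
cv2.imwrite("pics/d1.png",np.hstack([f(a,220,100,180,180),f(b,210,130,160,160)]))
E
```

```text
t 1.98 pos [453.7   3.7  92.4] yaw of tool y 89.12 F [0.1 0.5 0.3] gap 42.9 q [-0.49  0.24  0.44  2.15 -0.14  0.78  1.59]
tool delta [-1.3 -6.7 72.4]
```

View pics/d1.png

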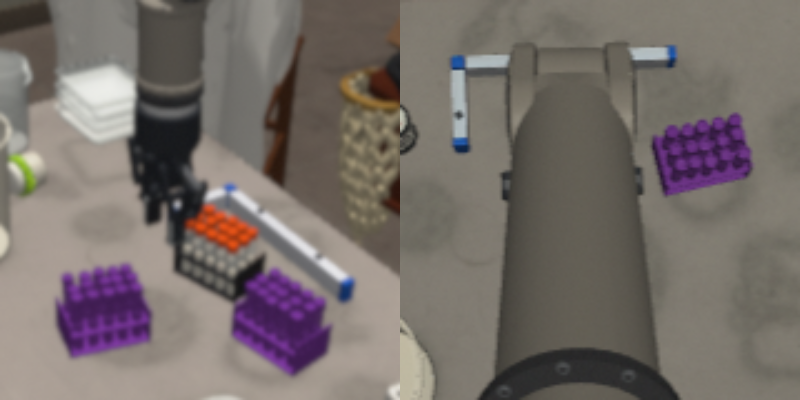

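The scene crop shows the fingers above and on the robot side of the rack, with the purple racks untouched. The top view is blocked by the arm. Next I descend.

>>> {"op": "apply_moves", "data": {
  "increments": [
    [[0,-6,30],0,0],
    [[0,-6,60],0,0],
    [[0,-6,72],0,0],
    [[0,-6,72],0,0],
    [[0,-6,72],0,0]
  ]
}}

```text
t: 2.7
tcp_pos: [453.8, -2.1, 20.4]
tcp_rot: [0.024, 3.139, 0.001]
wrist_force: [0.9, -0.3, 0.1]
finger_gap: 42.4
gripper_force: 0.0
```

>>> {"op": "apply_moves", "data": {
  "increments": [
    [[-12,0,0],0,0],
    [[-24,0,0],0,0],
    [[-36,0,0],0,0],
    [[-43,0,0],0,0],
    [[-50,0,0],0,0]
  ]
}}

```text
t: 3.32
tcp_pos: [502.5, -3.0, 19.0]
tcp_rot: [-0.024, -3.14, -0.0]
wrist_force: [-1.5, 0.8, -0.5]
finger_gap: 42.7
gripper_force: 0.0
```

```bash
python3 go.py 563 -3 20
```

```text
t 3.33 pos [502.5  -3.   19. ] yaw of tool y 89.13 F [-1.5  0.8 -0.5] gap 42.7 q [-0.39  0.44  0.38  2.08 -0.26  0.66  1.72]
tool delta [-60.5   0.9  -1.1]
```

>>> {"op": "apply_moves", "data": {
  "increments": [
    [[-7,0,0],0,0],
    [[-14,0,0],0,0],
    [[-21,0,0],0,0],
    [[-28,0,0],0,0],
    [[-35,0,0],0,0]
  ]
}}

```text
t: 3.95
tcp_pos: [537.6, -3.9, 19.2]
tcp_rot: [-0.025, -3.141, 0.0]
wrist_force: [-2.3, 0.0, 0.6]
finger_gap: 43.2
gripper_force: 0.2
```

```bash
python3 go.py 563 -3 20; python3 - <<'E'
from workcell import bot
from h import *
a=bot.camera("scene")
cv2.imwrite("pics/d2.png",cv2.resize(a[160:270,260:400,::-1],(700,550),interpolation=cv2.INTER_CUBIC))
E
```

```text
t 3.95 pos [537.6  -3.9  19.2] yaw of tool y 89.09 F [-2.3  0.   0.6] gap 43.2 q [-0.37  0.49  0.37  2.   -0.27  0.7   1.73]
tool delta [-25.4   1.3  -0.8]
```

View pics/d2.png

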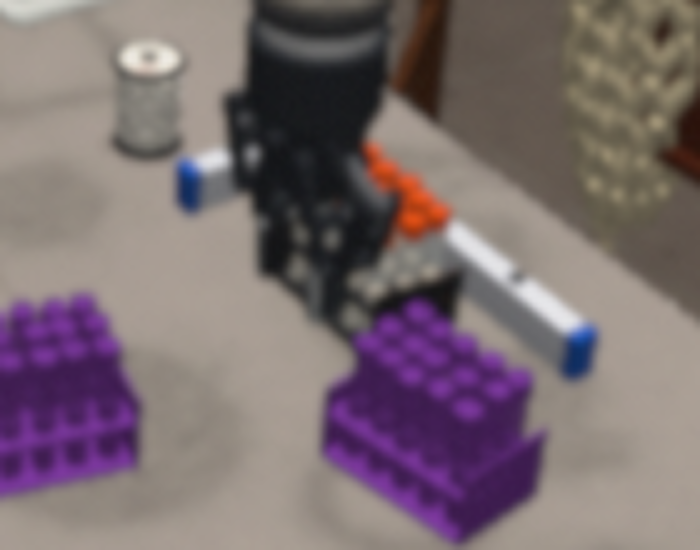

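The rack (caps at about (405,190)) is now parallel to the rail and close to it. I'll keep pushing until the force rises.

>>> {"op": "apply_moves", "data": {
  "increments": [
    [[-5,0,0],0,0],
    [[-10,0,0],0,0],
    [[-14,0,0],0,0],
    [[-17,0,0],0,0],
    [[-20,0,0],0,0]
  ]
}}

```text
t: 4.62
tcp_pos: [557.6, -3.9, 19.3]
tcp_rot: [-0.024, -3.141, -0.0]
wrist_force: [-1.1, -0.3, 1.5]
finger_gap: 42.9
gripper_force: 0.3
```

>>> {"op": "apply_moves", "data": {
  "increments": [
    [[-1,0,0],0,0],
    [[-2,0,0],0,0],
    [[-3,0,0],0,0],
    [[-4,0,0],0,0],
    [[-5,0,0],0,0]
  ]
}}

```text
t: 5.25
tcp_pos: [561.6, -4.0, 19.2]
tcp_rot: [-0.024, -3.139, -0.0]
wrist_force: [-5.6, -0.0, 3.7]
finger_gap: 42.8
gripper_force: 0.3
```

>>> {"op": "apply_moves", "data": {
  "increments": [
    [[-1,0,0],0,0],
    [[-2,0,0],0,0],
    [[-3,0,0],0,0],
    [[-3,0,0],0,0],
    [[-3,0,0],0,0]
  ]
}}

```text
t: 5.88
tcp_pos: [561.5, -4.1, 19.0]
tcp_rot: [-0.024, -3.133, -0.001]
wrist_force: [-12.0, -0.2, 8.6]
finger_gap: 42.6
gripper_force: 0.0
```

The force has risen to 12 N, so the rack is on the long rail. I back off, lift, and measure.

>>> {"op": "apply_moves", "data": {
  "increments": [
    [[10,0,0],0,0],
    [[30,0,0],0,0],
    [[35,0,-40],0,0],
    [[35,0,-90],0,1],
    [[35,0,-120],0,1]
  ]
}}

```text
t: 6.5
tcp_pos: [532.8, -3.5, 142.2]
tcp_rot: [0.025, 3.135, 0.001]
wrist_force: [0.8, -0.0, 0.1]
finger_gap: 7.0
gripper_force: 0.0
```

>>> {"op": "apply_moves", "data": {
  "increments": [
    [[0,-60,0],0,1],
    [[0,-120,0],0,1],
    [[0,-170,0],0,1],
    [[0,-170,0],0,1],
    [[0,-170,0],0,1]
  ]
}}

```text
t: 7.12
tcp_pos: [528.7, -173.0, 139.4]
tcp_rot: [0.024, 3.14, 0.001]
wrist_force: [0.3, 0.2, -0.5]
finger_gap: -0.1
gripper_force: 0.0
```

```bash
python3 go.py 604 -100 140; python3 - <<'E'
from workcell import bot
from h import *
a=bot.camera("top");c=bot.calibration("top")
cv2.imwrite("pics/t2.png",a[:,:,::-1])
cv2.imwrite("pics/d3.png",cv2.resize(a[140:215,215:355,::-1],None,fx=5.7,fy=5.7,interpolation=cv2.INTER_CUBIC))
m=mask(a,'orange');m[:140]=0
p=np.argwhere(m)[:,::-1];print(len(p),cast(c,p.mean(0),77).round(1));r=cv2.minAreaRect(p.astype(np.float32));print(r,cast(c,cv2.boxPoints(r),77).round(1))
E
```

```text
t 7.12 pos [ 528.7 -173.   139.4] yaw of tool y 89.12 F [ 0.3  0.2 -0.5] gap -0.1 q [-0.17  0.36  0.51  1.88 -0.21  0.96  1.99]
tool delta [-74.2  74.1  -0.5]
356 [[600.5 -10.8  77. ]]
((279.5, 160.0), (18.0, 31.0), 90.0) [[630.7  31.6  77. ]
 [626.  -52.8  77. ]
 [574.6 -49.5  77. ]
 [579.1  34.1  77. ]]
```

View pics/d3.png

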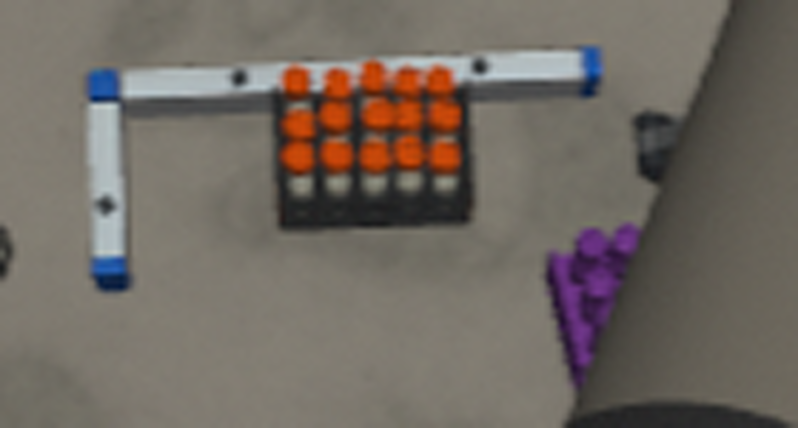

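The rack is flush along the long rail, with caps at crop x 295-445 and its -y end at about y = -59. It needs about 74 mm more along +y. I turn the gripper a quarter so both fingertips face the end of the rack, then descend at (604,-100).

>>> {"op": "apply_moves", "data": {
  "increments": [
    [[-15,15,0],-10,1],
    [[-30,30,0],-20,1],
    [[-45,45,0],-30,1],
    [[-60,60,0],-40,1],
    [[-74,74,0],-50,1]
  ]
}}

```text
t: 7.8
tcp_pos: [604.1, -97.4, 139.3]
tcp_rot: [-1.319, 2.85, 0.001]
wrist_force: [0.6, 0.3, -0.4]
finger_gap: -0.2
gripper_force: 0.0
```

>>> {"op": "apply_moves", "data": {
  "increments": [
    [[0,0,0],-10,1],
    [[0,0,0],-20,1],
    [[0,0,0],-30,1],
    [[0,0,0],-40,1],
    [[0,0,0],-40,1]
  ]
}}

```text
t: 8.43
tcp_pos: [602.5, -97.5, 138.1]
tcp_rot: [2.204, -2.237, -0.004]
wrist_force: [-0.4, 0.3, -1.5]
finger_gap: -0.4
gripper_force: 0.0
```

```bash
python3 go.py 604 -100 15
```

```text
t 8.43 pos [602.5 -97.5 138.1] yaw of tool y 179.15 F [-0.4  0.3 -1.5] gap -0.4 q [ 0.6   0.49 -0.68  1.72  0.34  1.06  2.93]
tool delta [  2.6  -1.8 123.1]
```

Joint 7 is near its limit, so I turn a half turn the other way. The grasp geometry is the same.

>>> {"op": "apply_moves", "data": {
  "increments": [
    [[0,0,0],10,1],
    [[0,0,0],20,1],
    [[0,0,0],30,1],
    [[0,0,0],40,1],
    [[0,0,0],50,1]
  ]
}}

```text
t: 9.05
tcp_pos: [603.0, -98.0, 138.4]
tcp_rot: [1.037, -2.964, -0.002]
wrist_force: [-0.1, -0.1, -0.3]
finger_gap: 0.2
gripper_force: 0.0
```

>>> {"op": "apply_moves", "data": {
  "increments": [
    [[0,0,0],10,1],
    [[0,0,0],20,1],
    [[0,0,0],30,1],
    [[0,0,0],40,1],
    [[0,0,0],50,1]
  ]
}}

```text
t: 9.68
tcp_pos: [603.0, -97.9, 138.4]
tcp_rot: [-0.313, -3.124, -0.001]
wrist_force: [0.7, 0.1, -0.3]
finger_gap: -0.3
gripper_force: 0.0
```

>>> {"op": "apply_moves", "data": {
  "increments": [
    [[0,0,0],10,1],
    [[0,0,0],20,1],
    [[0,0,0],30,1],
    [[0,0,0],40,1],
    [[0,0,0],50,1]
  ]
}}

```text
t: 10.3
tcp_pos: [603.0, -97.9, 138.3]
tcp_rot: [-1.603, -2.699, 0.0]
wrist_force: [1.3, -0.1, -0.2]
finger_gap: 0.1
gripper_force: 0.0
```

>>> {"op": "apply_moves", "data": {
  "increments": [
    [[0,0,0],10,1],
    [[0,0,0],20,1],
    [[0,0,0],30,1],
    [[0,0,0],30,1],
    [[0,0,0],30,1]
  ]
}}

```text
t: 10.92
tcp_pos: [602.8, -99.1, 138.3]
tcp_rot: [-2.24, -2.2, 0.002]
wrist_force: [0.1, 0.1, -0.9]
finger_gap: 0.0
gripper_force: 0.0
```

```bash
python3 go.py 604 -100 15
```

```text
t 10.93 pos [602.8 -99.1 138.3] yaw of tool y -1.05 F [ 0.1  0.1 -0.9] gap 0.0 q [ 0.11  0.41 -0.02  1.73  0.01  1.    0.07]
tool delta [ -0.9   1.5 123.3]
```

>>> {"op": "apply_moves", "data": {
  "increments": [
    [[0,0,40],0,1],
    [[0,0,80],0,1],
    [[0,0,110],0,1],
    [[0,0,122],0,1],
    [[0,0,122],0,1]
  ]
}}

```text
t: 11.55
tcp_pos: [602.1, -100.2, 15.9]
tcp_rot: [-2.243, -2.195, 0.003]
wrist_force: [0.1, 0.4, 0.8]
finger_gap: -0.1
gripper_force: 0.0
```

>>> {"op": "apply_moves", "data": {
  "increments": [
    [[8,0,0],0,1],
    [[16,0,0],0,1],
    [[24,0,0],0,1],
    [[32,0,0],0,1],
    [[40,0,0],0,1]
  ]
}}

```text
t: 12.18
tcp_pos: [603.6, -61.2, 16.8]
tcp_rot: [-2.247, -2.195, 0.003]
wrist_force: [-0.4, -3.3, 2.6]
finger_gap: -0.0
gripper_force: 0.0
```

>>> {"op": "apply_moves", "data": {
  "increments": [
    [[7,0,0],0,1],
    [[14,0,0],0,1],
    [[21,0,0],0,1],
    [[28,0,0],0,1],
    [[35,0,0],0,1]
  ]
}}

```text
t: 12.8
tcp_pos: [604.3, -25.7, 16.6]
tcp_rot: [-2.246, -2.195, 0.003]
wrist_force: [-0.4, -5.7, 5.2]
finger_gap: 0.3
gripper_force: 0.0
```

```bash
python3 go.py 604 4 15
```

```text
t 12.8 pos [604.3 -25.7  16.6] yaw of tool y -1.33 F [-0.4 -5.7  5.2] gap 0.3 q [-0.01  0.56 -0.03  1.83  0.02  0.76 -0.07]
tool delta [29.7 -1.   1.6]
```

>>> {"op": "apply_moves", "data": {
  "increments": [
    [[5,0,0],0,1],
    [[10,0,0],0,1],
    [[15,0,0],0,1],
    [[19,0,0],0,1],
    [[22,0,0],0,1]
  ]
}}

```text
t: 13.42
tcp_pos: [604.7, -3.9, 16.6]
tcp_rot: [-2.246, -2.195, 0.003]
wrist_force: [-0.5, -5.0, 6.1]
finger_gap: -0.1
gripper_force: 0.0
```

>>> {"op": "apply_moves", "data": {
  "increments": [
    [[1.5,0,0],0,1],
    [[3,0,0],0,1],
    [[4.5,0,0],0,1],
    [[6,0,0],0,1],
    [[7,0,0],0,1]
  ]
}}

```text
t: 14.05
tcp_pos: [604.8, 2.8, 16.6]
tcp_rot: [-2.246, -2.195, 0.004]
wrist_force: [-1.5, -6.1, 6.0]
finger_gap: -0.4
gripper_force: 0.0
```

```bash
python3 go.py 604 4 15
```

```text
t 14.05 pos [604.8   2.8  16.6] yaw of tool y -1.33 F [-1.5 -6.1  6. ] gap -0.4 q [-0.05  0.56 -0.03  1.83  0.03  0.76 -0.12]
tool delta [ 1.2 -0.8  1.6]
```

>>> {"op": "apply_moves", "data": {
  "increments": [
    [[1,0,0],0,1],
    [[2,0,0],0,1],
    [[3,0,0],0,1],
    [[4,0,0],0,1],
    [[4,0,0],0,1]
  ]
}}

```text
t: 14.68
tcp_pos: [604.8, 3.9, 16.7]
tcp_rot: [2.248, 2.194, -0.007]
wrist_force: [-0.7, -8.7, 5.9]
finger_gap: 0.1
gripper_force: 0.0
```

>>> {"op": "apply_moves", "data": {
  "increments": [
    [[1,0,0],0,1],
    [[2,0,0],0,1],
    [[3,0,0],0,1],
    [[3,0,0],0,1],
    [[3,0,0],0,1]
  ]
}}

```text
t: 15.3
tcp_pos: [604.9, 3.9, 16.8]
tcp_rot: [2.247, 2.19, -0.011]
wrist_force: [0.0, -14.8, 7.6]
finger_gap: -0.3
gripper_force: 0.0
```

>>> {"op": "apply_moves", "data": {
  "increments": [
    [[-10,0,0],0,1],
    [[-40,0,0],0,1],
    [[-60,0,-10],0,1],
    [[-60,0,-60],0,1],
    [[-60,0,-110],0,1]
  ]
}}

```text
t: 15.92
tcp_pos: [603.1, -48.5, 127.2]
tcp_rot: [-2.243, -2.193, 0.003]
wrist_force: [1.1, 0.2, 0.5]
finger_gap: 0.1
gripper_force: 0.0
```

>>> {"op": "apply_moves", "data": {
  "increments": [
    [[-60,0,0],0,1],
    [[-120,0,0],0,1],
    [[-120,0,0],0,1],
    [[-120,0,0],0,1],
    [[-120,0,0],0,1]
  ]
}}

```text
t: 16.55
tcp_pos: [601.4, -166.6, 126.1]
tcp_rot: [-2.24, -2.198, 0.001]
wrist_force: [0.6, -0.4, -0.4]
finger_gap: 0.2
gripper_force: 0.0
```

```bash
python3 go.py 470 40 15;python3 - <<'E'
from workcell import bot
from h import *
a=bot.camera("top");c=bot.calibration("top");b=bot.camera("scene")
f=lambda m,x,y,w,h:cv2.resize(m[y:y+h,x:x+w,::-1],(400,400),interpolation=cv2.INTER_CUBIC)
cv2.imwrite("pics/d4.png",np.hstack([f(a,220,135,80,80),f(b,270,150,100,100)]))
m=mask(a,'orange');m[:140]=0
p=np.argwhere(m)[:,::-1];print(len(p),cast(c,p.mean(0),77).round(1))
E
```

```text
t 16.55 pos [ 601.4 -166.6  126.1] yaw of tool y -1.11 F [ 0.6 -0.4 -0.4] gap 0.2 q [ 0.2   0.45  0.    1.71 -0.    0.99  0.19]
tool delta [ 203.8 -135.1  111.9]
358 [[602.6  64.8  77. ]]
```

View pics/d4.png

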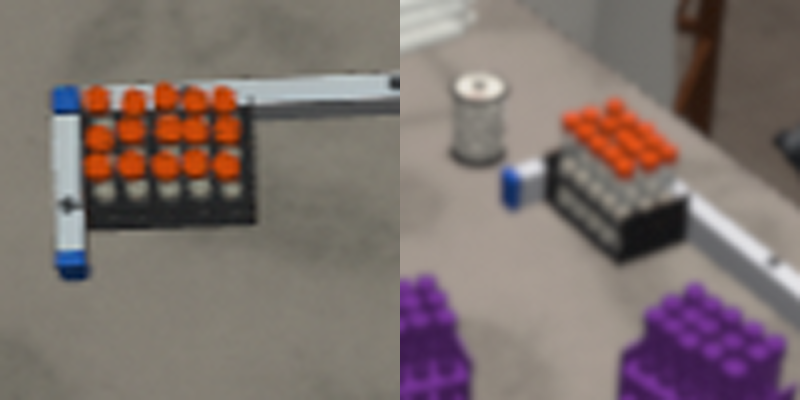

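The rack is seated in the corner, with cap centroid (602.6,64.8) against a target of about (604,64), and the spool and purple racks are where they were. I'll give one gentle two-finger nudge toward the long rail in case sliding opened a small gap.

>>> {"op": "apply_moves", "data": {
  "increments": [
    [[46,-22,0],-10,0],
    [[92,-44,0],-20,0],
    [[138,-66,0],-30,0],
    [[184,-88,0],-40,0],
    [[228,-110,0],-50,0]
  ]
}}

```text
t: 17.27
tcp_pos: [495.3, 63.7, 126.8]
tcp_rot: [-1.096, -2.942, 0.0]
wrist_force: [0.5, -0.1, -0.6]
finger_gap: 42.8
gripper_force: 0.0
```

>>> {"op": "apply_moves", "data": {
  "increments": [
    [[0,0,0],-10,0],
    [[0,0,0],-20,0],
    [[0,0,0],-30,0],
    [[0,0,0],-40,0],
    [[0,0,0],-40,0]
  ]
}}

```text
t: 17.9
tcp_pos: [496.0, 61.8, 126.6]
tcp_rot: [-0.036, -3.139, -0.001]
wrist_force: [0.8, 1.3, 0.4]
finger_gap: 42.8
gripper_force: 0.0
```

```bash
python3 go.py 530 64 19
```

```text
t 17.9 pos [496.   61.8 126.6] yaw of tool y 88.67 F [0.8 1.3 0.4] gap 42.8 q [ 0.11  0.26 -0.37  1.99  0.12  0.91  1.23]
tool delta [-34.2   2.9 107.5]
```

>>> {"op": "apply_moves", "data": {
  "increments": [
    [[0,0,40],0,0],
    [[0,0,80],0,0],
    [[0,0,107],0,0],
    [[-15,0,107],0,0],
    [[-30,0,107],0,0]
  ]
}}

```text
t: 18.52
tcp_pos: [528.5, 60.9, 20.7]
tcp_rot: [0.037, 3.141, 0.001]
wrist_force: [1.0, 0.0, -0.2]
finger_gap: 42.4
gripper_force: 0.0
```

>>> {"op": "apply_moves", "data": {
  "increments": [
    [[-10,0,0],0,0],
    [[-18,0,0],0,0],
    [[-25,0,0],0,0],
    [[-30,0,0],0,0],
    [[-34,0,0],0,0]
  ]
}}

```text
t: 19.15
tcp_pos: [559.4, 59.5, 19.3]
tcp_rot: [-0.035, -3.137, 0.0]
wrist_force: [-5.2, -0.4, 3.1]
finger_gap: 42.7
gripper_force: 0.0
```

>>> {"op": "apply_moves", "data": {
  "increments": [
    [[-1,0,0],0,0],
    [[-2,0,0],0,0],
    [[-3,0,0],0,0],
    [[-4,0,0],0,0],
    [[-5,0,0],0,0]
  ]
}}

```text
t: 19.77
tcp_pos: [559.7, 59.5, 18.4]
tcp_rot: [-0.032, -3.129, 0.003]
wrist_force: [-11.4, -0.4, 6.0]
finger_gap: 42.7
gripper_force: 0.0
```

Contact came about 2 mm earlier than on the first push. Two-finger contact may be imposing the tool's slight yaw, so I'll close the fingers and push once at mid-side, letting the rack square itself to the rail.

>>> {"op": "apply_moves", "data": {
  "increments": [
    [[15,0,0],0,0],
    [[30,4,0],0,1],
    [[30,4,0],1,1],
    [[30,4,0],1,1],
    [[30,4,0],1,1]
  ]
}}

```text
t: 20.4
tcp_pos: [535.8, 64.1, 19.6]
tcp_rot: [-0.064, -3.139, -0.0]
wrist_force: [-0.2, -0.3, -0.9]
finger_gap: 0.4
gripper_force: 0.0
```

>>> {"op": "apply_moves", "data": {
  "increments": [
    [[-10,0,0],0,1],
    [[-18,0,0],0,1],
    [[-24,0,0],0,1],
    [[-27,0,0],0,1],
    [[-30,0,0],0,1]
  ]
}}

```text
t: 21.02
tcp_pos: [559.6, 63.4, 18.2]
tcp_rot: [-0.06, -3.127, 0.002]
wrist_force: [-14.1, 1.5, 8.1]
finger_gap: -0.3
gripper_force: 0.0
```

>>> {"op": "apply_moves", "data": {
  "increments": [
    [[-1,0,0],0,1],
    [[-2,0,0],0,1],
    [[-3,0,0],0,1],
    [[-4,0,0],0,1],
    [[-4,0,0],0,1]
  ]
}}

```text
t: 21.65
tcp_pos: [559.4, 63.6, 17.7]
tcp_rot: [-0.057, -3.119, 0.004]
wrist_force: [-19.1, 0.0, 12.8]
finger_gap: -0.1
gripper_force: 0.0
```

```bash
python3 go.py 530 64 19
```

```text
t 21.65 pos [559.4  63.6  17.7] yaw of tool y 87.89 F [-19.1   0.   12.8] gap -0.1 q [ 0.06  0.52 -0.32  1.91  0.22  0.77  1.16]
tool delta [29.4 -0.7 -0.7]
```

>>> {"op": "apply_moves", "data": {
  "increments": [
    [[15,0,0],0,1],
    [[50,0,-10],0,1],
    [[60,0,-60],0,1],
    [[60,0,-110],0,1],
    [[60,0,-110],0,1]
  ]
}}

```text
t: 22.28
tcp_pos: [513.2, 65.7, 134.0]
tcp_rot: [0.064, 3.133, 0.002]
wrist_force: [0.2, 0.7, -0.8]
finger_gap: -0.1
gripper_force: 0.0
```

>>> {"op": "apply_moves", "data": {
  "increments": [
    [[0,-60,0],0,1],
    [[0,-120,0],0,1],
    [[0,-180,0],0,1],
    [[0,-240,0],0,1],
    [[0,-240,0],0,1]
  ]
}}

```text
t: 22.9
tcp_pos: [498.2, -181.3, 128.6]
tcp_rot: [-0.08, -3.137, 0.004]
wrist_force: [-0.3, 1.1, 0.8]
finger_gap: 0.1
gripper_force: 0.0
```

```bash
python3 go.py 600 -90 127;python3 - <<'E'
from workcell import bot
from h import *
a=np.mean([bot.camera("top") for _ in range(4)],0).astype(np.uint8);c=bot.calibration("top");b=bot.camera("scene")
cv2.imwrite("pics/d5.png",np.vstack([cv2.resize(m,(800,300),interpolation=cv2.INTER_CUBIC) for m in (a[140:185,222:342,::-1],b[175:235,290:390,::-1])]))
m=mask(a,'orange');m[:140]=0
p=np.argwhere(m)[:,::-1];print(len(p),cast(c,p.mean(0),77).round(1))
# rack near (robot-side) bottom edge vs rail inner bottom edge slopes
g=cv2.cvtColor(a,cv2.COLOR_RGB2GRAY).astype(float)
def edge(cols,r0,r1,sign):
    o=[]
    for x in cols:
        d=sign*np.diff(g[r0:r1,x]); i=d.argmax(); w=np.clip(d[max(i-1,0):i+2],0,None); o.append((x,r0+.5+max(i-1,0)+(w*np.arange(len(w))).sum()/w.sum()))
    return np.array(o)
def fit(e,z):
    P=cast(c,e,z); k=np.polyfit(P[:,1],P[:,0],1); print("slope dx/dy",k.round(4),"resid",np.std(P[:,0]-np.polyval(k,P[:,1])).round(2))
fit(edge(range(243,266),172,188,1),0)   # rack foot, dark->table
fit(edge(range(278,314),146,158,-1),30) # rail top inner edge
fit(edge(range(278,314),146,153,1),30)  # rail top outer edge
E
```

```text
t 22.9 pos [ 498.2 -181.3  128.6] yaw of tool y 87.09 F [-0.3  1.1  0.8] gap 0.1 q [ 0.46  0.3  -0.24  1.93  0.09  0.93  1.7 ]
tool delta [-97.1  96.3   1. ]
355 [[602.3  64.6  77. ]]
slope dx/dy [8.60000e-03 5.72501e+02] resid 0.19
slope dx/dy [2.000000e-04 6.355032e+02] resid 2.7
slope dx/dy [3.700000e-03 6.497072e+02] resid 1.32
```

View pics/d5.png

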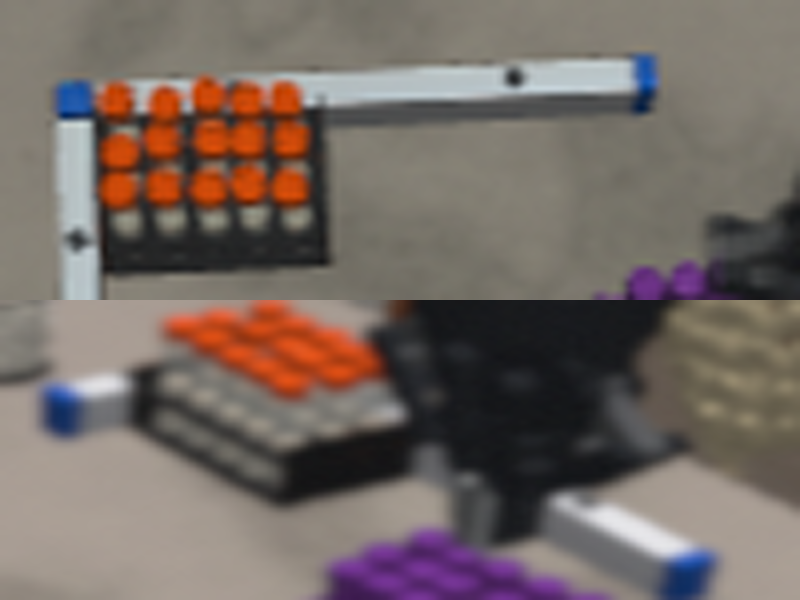

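```bash
python3 - <<'E'
from workcell import bot
from h import *
c=bot.calibration("top")
def edge(g,cols,r0,r1,sign):
    o=[]
    for x in cols:
        d=sign*np.diff(g[r0:r1,x]); i=d.argmax(); w=np.clip(d[max(i-1,0):i+2],0,None); o.append((x,r0+.5+max(i-1,0)+(w*np.arange(len(w))).sum()/w.sum()))
    return np.array(o)
def fit(n,e,z):
    P=cast(c,e,z); k=np.polyfit(P[:,1],P[:,0],1); r=P[:,0]-np.polyval(k,P[:,1]); k=np.polyfit(P[abs(r)<1.5,1],P[abs(r)<1.5,0],1)
    print(n,"slope",k[0].round(4),"x at y=64,-10,-100:",np.polyval(k,[64,-10,-100]).round(1),"resid",np.std(r).round(2))
G=lambda f:cv2.imread(f,0).astype(float)
t0=G("pics/top0.png");t2=G("pics/t2.png");n=cv2.cvtColor(np.mean([bot.camera("top") for _ in range(3)],0).astype(np.uint8),cv2.COLOR_RGB2GRAY).astype(float)
fit("rail top inner t0",edge(t0,range(242,314),152,160,-1),30)
fit("rail foot t0",edge(t0,range(242,314),156,163,1),0)
fit("rail foot now",edge(n,range(275,314),154,163,1),0)
fit("rack foot first push",edge(t2,range(267,294),172,188,1),0)
fit("rack foot now",edge(n,range(243,266),172,188,1),0)
E
```

```text
rail top inner t0 slope 0.004 x at y=64,-10,-100: [635.3 635.  634.6] resid 1.74
rail foot t0 slope 0.0038 x at y=64,-10,-100: [635.8 635.5 635.2] resid 0.26
rail foot now slope 0.0003 x at y=64,-10,-100: [635.4 635.4 635.3] resid 0.25
rack foot first push slope 0.0136 x at y=64,-10,-100: [572.4 571.4 570.1] resid 0.22
rack foot now slope 0.0096 x at y=64,-10,-100: [573.  572.3 571.5] resid 0.19
```

```bash
python3 -c "
from workcell import bot
print(bot.sign_off())"
```

```text
the job is handed in; nothing more can be done
None
```

The black rack is pushed into the corner and the job is handed in. By the top camera, its long side lies along the long rail to within about 1 mm and its end rests against the short rail. The other objects showed no sign of having moved, and the gripper finished clear of the rack at about 23 s.

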